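Snap the lid into a tin with the hand pusher

ROBOT

A 6-joint arm with a two-finger parallel gripper is mounted at the origin on the work surface. World frame = base frame: x ahead of the robot, y to its left, z up, the work surface at z = 0. Lengths are in m, angles in rad, forces in N, time in s.
With the tool pointing down it reaches from about 0.35 to 0.925 m from the base axis. Payload 6.4 kg.
Tool frame: the origin (TCP) lies midway between the tips of the shut fingers; the grasp point (between the pads) lies hold_point_z behind it (hold_point_z is the distance from the TCP to the grasp point, in m); z points along the fingers, y is the line along which they close (so a half turn about z gives the same grasp; the last joint's range is limited). The gripper opens to 94 mm and grips with 3 to 60 N. Pads are 16 mm wide; open, the fingers measure 119 mm over their backs; the gripper's body (75 mm by 177 mm) begins 78 mm behind the grasp point.
Start: joints at [-1.523, 0.245, 1.558, -0, 1.339, -0.174], TCP at [0.143, -0.634, 0.205] pointing down, gripper open.
Joint ranges: [-3.13, 3.13], [-1.02, 2.26], [0.13, 2.54], [-0.95, 4.09], [0.21, 2.88], [-2.74, 2.74]. Speed limits (rad/s): [2.57, 2.57, 3.14, 3.14, 3.14, 3.14].

INTERFACE

Orientations are given as a rotation vector (axis times angle).
In Python, from rig import read_state, snapshot, finish_job, hold_point_z gives the robot as it stands. The module is installed in compiled form; this text tells all that it offers.
- The arm moves only by the tool send_rows, never from a script. Its argument "commands" is a list of rows, each a list of 2 entries, a list of its own where there are three numbers: the shift along the world's x, y, z in m, then the turn about the world's z in rad. In form: [[[x, y, z], yaw], ...]. A call has 1 to 8 rows; each row is the pose to reach, as a shift and turn from the pose commanded when the call began; what a row does not reach only later rows make up. A row lasts 1/12 s, in which the tool goes at most 41.7 mm and 7.16 degrees, less where a joint would pass 70% of its speed; a pose out of reach is approached as far as the arm can. A call with a gripper value outside its range is refused whole. "jaw" is the opening, from -1 (shut) to 1 (fully open), set as the call begins (left out, the last holds). The fingers move at their own pace and stop on an object; "grip_force" is the grip in N (left out, the last holds). Time passes only in rows, so rows that repeat a pose let the fingers close. It gives the time, the measured TCP pose, the force, the opening and the grip force at its end, in the units of the state.
- read_state(): the state, without advancing time (a new reading comes with each control period).
- snapshot(name): name is "side" or "top"; returns a dict with "color" (480x640x3 uint8, blue, green, red), "z_map" (480x640 float32, m along the optical axis (not along the pixel's ray), 0 where there is no reading), "intrinsics" (3x3 intrinsics, pixels), "R" (3x3) and "t" (3): a world point X has camera coordinates R X + t. Camera axes: x right, y down, z forward; pixel columns grow to the right and rows downward; lengths in m; the calibration is good to about 2 mm. A picture is of the moment at which its call begins.
- finish_job(): hands the job in; it is judged then, once.
The state is a dict: "t": time; "joints": joint angles; "joint_velocities": joint speeds; "tau": joint torques, N m; "ee_pos": TCP position; "ee_rot": TCP orientation; "force": force on the tool from outside, world axes, zero at the start; "torque": the same for the moment, N m; "opening": opening from 0.0 (shut) to 1.0 (fully open); "grasp_force": force on a finger pad.
Only numpy, scipy, OpenCV 4.12 (cv2) and the standard library are available. Lean on these libraries where they do the work, as an engineer would, in place of code of your own. Each camera call takes 0.05 s, during which the arm holds its last target. There are 200 camera calls.

TASK

One green tin stands in the plywood block with its red lid only laid in its mouth: take the wooden pusher out of its blue dish and, with the pusher alone, press the lid straight down past its catches until it snaps in and stops fully home on the rubber seat below; then keep leaning on it at about 20 N for about a second so that it beds down, never pushing harder than 35 N. Then stand the pusher upright back in its dish and let go, leaving everything else on the table alone and not touching the lid with the gripper.

Things in the scene. Friction and masses are not known exactly. Their poses are not given: they have to be found in the camera images.
- rim (a point): centre of the mouth of the tin in the plywood block, at the height of its black rim, z up. The block (120 x 120 x 28 mm) and tin are fixed to the table; the tin is 84 mm across and its rim is 90 mm above the table. The recess is 69 mm wide; four small sprung brass catches in its wall hold up the loose lid and snap over its bead as it goes home. The rubber seat at its bottom lies 19.5 to 24.5 mm below the rim, different in every tin and hidden by the lid.
- lid_top (a point): centre of the top face of the red lid (white disc on top, 66 mm across, 19.5 mm high, 30 g), z along its axis. Laid loosely in the mouth it stands about 7 to 10 mm above the rim; fully home, resting on the seat, its top is flush with the rim or up to 5 mm below it, depending on the hidden seat.
- lid: the same red lid; origin at the centre of its underside, z up along its axis. Pushed, it yields over about 6 mm as the push grows to 6 to 14 N; then the catches let go, the force vanishes and it drops onto the seat ahead of the pusher, which must follow until it meets it again, now hard: each further mm adds 10 N or more. It tilts if pushed well off centre.
- pusher_mid (a point): centre of the pusher, half-way up. The pusher is a square upright wooden handle, 26 x 26 mm and flat-sided (sides along its x and y), on a round black rubber-faced foot 44 mm across and 10 mm high; 90 mm high in all, 160 g, z up; foot underside 45 mm below this point, top 45 mm above it.
- pusher: the same pusher; origin at the centre of its foot's underside, z up
- dish_floor (a point): centre of the floor of the pusher's round blue dish, 4 mm above the table; the dish is fixed, 80 mm across with a rim 12 mm high above the table and 70 mm wide inside. The pusher stands in it at the start.
- tape: bystander: brown roll of packing tape lying flat, 100 mm across, 48 mm high; origin at the centre of its underside
- cutter: bystander: aluminium and black carton cutter lying flat, 130 x 22 x 18 mm, long axis x; origin at the centre of its underside
- full_tin: bystander: finished green tin with black collar and red lid already flush, 84 mm across, 87 mm high; origin at the centre of its underside
- spare_lid: bystander: spare red lid with a white disc on top, 66 mm across, 20 mm high, lying on the table; origin at the centre of its underside
- small_carton: bystander: small closed brown carton, 110 x 140 x 70 mm; origin at the centre of its underside
- marker: bystander: blue marker pen with black cap lying flat, 130 mm long along its x; origin at the centre of its underside
Not all that is in view belongs to the job. Of the things that look like the pusher, the smaller one is meant.

How it is judged:
By the outcome, as a careful person would: the job done as asked, in the order asked, and still so for the second after the job is handed in, with the robot touching nothing.
It also fails if it takes over 72 s, if anything falls off the work surface, if the arm or the gripper's body presses on something with over 40 N, if the wrist force passes 120 N, or if a joint passes its speed limit or range.

## Working session

There is one attempt and no reset: what is moved stays moved. The work goes in short steps, Python scripts to look and compute and a tool call to move; the robot and the scene stay as the last step left them, time stands still between calls to the robot, and variables do not carry over. Pictures are saved under pics/ and viewed, at most 10 in all, crops included, and the job is handed in when it is done.

Besides the shell and the picture viewer there is one more tool, called after "Emit:" by a JSON object that holds its "name" and its "arguments", one argument or row to a line. send_rows: Moves the arm, as the interface text tells. Its arguments: {"type":"object","properties":{"commands":{"type":"array","items":{"type":"array"}},"jaw":{"type":"number"},"grip_force":{"type":"number"}},"required":["commands"]}

```bash
mkdir -p pics; python3 - <<'E'
from rig import *
import cv2,numpy as np,pickle
s=read_state();print(s,hold_point_z)
d={}
for n in("side","top"):
    d[n]=snapshot(n);cv2.imwrite(f"pics/{n}0.png",d[n]["color"])
    c=d[n];print(n,c["intrinsics"],-c["R"].T@c["t"],c["R"])
pickle.dump(d,open("d0.pkl","wb"))
E
```

```text
{'t': 0.0, 'joints': array([-1.52310183e+00,  2.45805633e-01,  1.55897926e+00, -1.95314994e-05,
        1.33867090e+00, -1.74085658e-01]), 'joint_velocities': array([-1.12326878e-03,  4.02153150e-04,  8.99417713e-04, -7.20667956e-04,
        1.92800502e-03,  5.31491327e-05]), 'tau': array([ 2.51791738e-03, -4.15832448e+01, -3.14602232e+01,  6.85797120e-02,
        3.32141714e-02, -1.52861794e-04]), 'ee_pos': array([ 0.14295962, -0.6334868 ,  0.20436943]), 'ee_rot': array([-3.12044699e+00, -3.47459056e-01, -1.54943196e-04]), 'force': array([-0.77230672,  0.07537984, -0.41311484]), 'torque': array([-0.01377288,  0.02656118, -0.00232354]), 'grasp_force': 0.0, 'opening': 0.9973875030253966} 0.0188
side [[452.55706543   0.         316.10756468]
 [  0.         452.55706543 239.21226832]
 [  0.           0.           1.        ]] [ 0.4132993  -0.71051569  0.53693523] [[ 0.97454421 -0.22416107 -0.00392484]
 [-0.11654522 -0.49157208 -0.86300296]
 [ 0.19152232  0.84149195 -0.50518362]]
top [[593.6279951    0.         324.20160628]
 [  0.         593.6279951  231.68371913]
 [  0.           0.           1.        ]] [0.31899979 0.00370512 1.4089026 ] [[ 0.01597441 -0.99981042  0.01113295]
 [-0.983154   -0.01773394 -0.18191682]
 [ 0.18207976 -0.00803939 -0.9832509 ]]
```

View pics/side0.png

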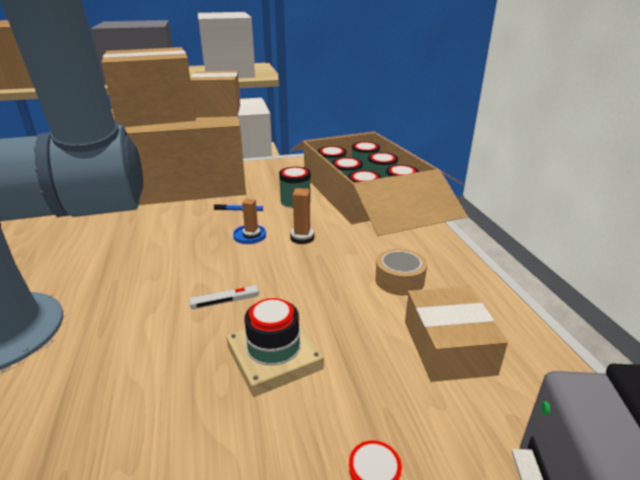

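View pics/top0.png

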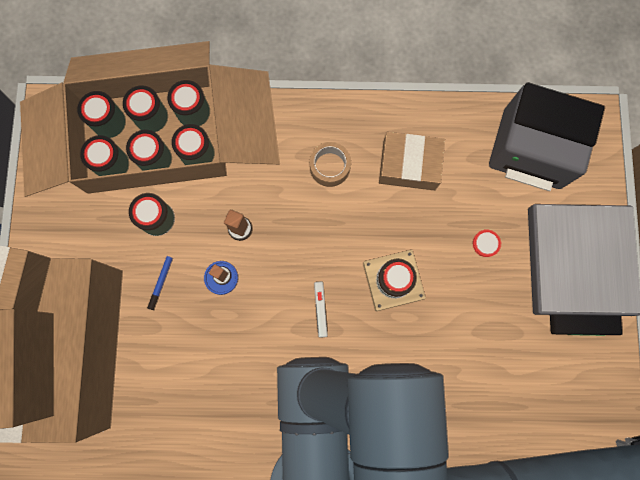

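The side view shows the small pusher at (250,218) in its blue dish, a larger decoy at (302,215), and the tin with its raised lid at (272,315). In the top view the dish is at (221,277), the pusher top at about (219,272), and the lid at (398,277). Next I'll measure them.

```bash
cat > h.py <<'E'
import numpy as np,cv2
def plane(c,uv,z):
    o=-c["R"].T@c["t"]; r=c["R"].T@np.linalg.solve(c["intrinsics"],[uv[0],uv[1],1.]); return o+r*(z-o[2])/r[2]
def cloud(c,x0,y0,x1,y1):
    v,u=np.mgrid[y0:y1,x0:x1]; z=c["z_map"][y0:y1,x0:x1]
    P=np.stack([u,v,np.ones_like(u)],-1).astype(float)@np.linalg.inv(c["intrinsics"]).T*z[...,None]
    return (P-c["t"])@c["R"]
def blob(c,m,box):
    x0,y0,x1,y1=box; k=np.zeros(m.shape,np.uint8);k[y0:y1,x0:x1]=m[y0:y1,x0:x1]
    return max(cv2.findContours(k,0,cv2.CHAIN_APPROX_NONE)[0],key=cv2.contourArea)
E
python3 - <<'E'
from h import *;import pickle
d=pickle.load(open("d0.pkl","rb"))
H={n:cv2.cvtColor(d[n]["color"],cv2.COLOR_BGR2HSV) for n in d}
B={"top":dict(dish=(195,250,250,300),lid=(370,250,425,305),han=(200,258,235,290)),
"side":dict(dish=(225,215,275,250),lid=(240,285,310,335),han=(238,192,262,235))}
for n in d:
    h=H[n];c=d[n]
    blue=cv2.inRange(h,(100,120,60),(130,255,255))
    red=cv2.inRange(h,(0,170,120),(4,255,255))|cv2.inRange(h,(174,170,120),(180,255,255))
    q=blob(c,blue,B[n]["dish"]);e=cv2.fitEllipse(cv2.convexHull(q));print(n,"dish",e,plane(c,e[0],.012))
    q=blob(c,red,B[n]["lid"]);e=cv2.fitEllipse(cv2.convexHull(q));print("lid",e,[plane(c,e[0],z).round(4) for z in(.095,.098)])
    x0,y0,x1,y1=B[n]["lid"];P=cloud(c,x0,y0,x1,y1).reshape(-1,3)
    o=plane(c,e[0],.098);s=P[np.hypot(*(P-o)[:,:2].T)<.02];print("lid z",np.percentile(s[:,2],[5,50,95]))
    x0,y0,x1,y1=B[n]["han"];P=cloud(c,x0,y0,x1,y1).reshape(-1,3);print("hz",np.sort(P[:,2])[-60::10])
    t=P[(P[:,2]>.088)&(P[:,2]<.1)]
    if len(t)>8: print("top",len(t),t.mean(0),cv2.minAreaRect((t[:,:2]*1000).astype(np.float32)))
    cv2.imwrite(f"pics/{n}crop.png",cv2.resize(c["color"][y0-10:y1+15,x0-15:x1+20],None,fx=6,fy=6,interpolation=2))
a=cv2.imread("pics/topcrop.png");b=cv2.imread("pics/sidecrop.png");m=np.zeros((max(a.shape[0],b.shape[0]),a.shape[1]+b.shape[1],3),np.uint8)
m[:a.shape[0],:a.shape[1]]=a;m[:b.shape[0],a.shape[1]:]=b;cv2.imwrite("pics/han.png",m);print(m.shape)
E
```

```text
side dish ((249.06121826171875, 233.70150756835938), (18.293582916259766, 32.90443801879883), 85.09966278076172) [0.46489336 0.22514496 0.012     ]
lid ((271.0028076171875, 314.6156005859375), (32.73780059814453, 46.332786560058594), 84.00424194335938) [array([ 0.4644, -0.1777,  0.095 ]), array([ 0.464 , -0.1813,  0.098 ])]
lid z [0.09678157 0.09827985 0.09959841]
hz [0.09150657 0.09271042 0.09317065 0.09357432 0.09408356 0.09457112]
top 79 [0.47137918 0.22717885 0.0925024 ] ((471.22540283203125, 229.6209716796875), (28.256004333496094, 25.156391143798828), 58.732749938964844)
top dish ((220.3731689453125, 277.4649658203125), (32.49199295043945, 33.10823059082031), 42.991233825683594) [0.46364039 0.2350218  0.012     ]
lid ((398.0264587402344, 276.31982421875), (29.21856689453125, 29.464942932128906), 134.7119598388672) [array([ 0.4644, -0.1728,  0.095 ]), array([ 0.464 , -0.1724,  0.098 ])]
lid z [0.09280073 0.09786092 0.10221638]
hz [0.09377982 0.09448119 0.09498323 0.09528146 0.09635332 0.09787036]
top 132 [0.46954355 0.23190538 0.09315547] ((469.6652526855469, 231.45082092285156), (25.68255043029785, 25.8413143157959), 61.07893753051758)
(408, 774, 3)
```

View pics/han.png

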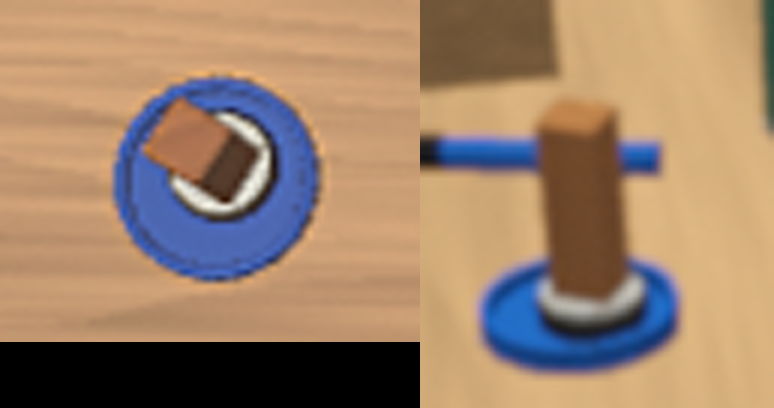

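Pusher is at about (0.470, 0.231) with sides at 61°/151°, dish centre about (0.464, 0.235), and lid about (0.464, -0.173) with its top near 0.098. I'll grip along the 151° line, which means a turn of +0.84 rad, with the jaw only partly open because of the nearby decoy.

Emit:
{"name": "send_rows", "arguments": {
  "commands": [
    [[0.015,0.03,0.006],0.05],
    [[0.03,0.06,0.012],0.1],
    [[0.045,0.09,0.018],0.16],
    [[0.06,0.12,0.024],0.22],
    [[0.075,0.15,0.03],0.28],
    [[0.09,0.18,0.036],0.34],
    [[0.105,0.21,0.042],0.4],
    [[0.12,0.235,0.046],0.44]
  ],
  "jaw": 0.2,
  "grip_force": 55
}}

```text
t: 0.77
ee_pos: [0.2635, -0.3971, 0.2516]
ee_rot: [-2.97, -1.025, -0.0]
force: [1.2, -0.6, -0.7]
opening: 0.602
grasp_force: 0.0
```

Emit:
{"name": "send_rows", "arguments": {
  "commands": [
    [[0.02,0.035,0],0.05],
    [[0.04,0.07,0],0.1],
    [[0.06,0.105,0],0.15],
    [[0.08,0.14,0],0.2],
    [[0.1,0.175,0],0.25],
    [[0.12,0.21,0],0.3],
    [[0.14,0.245,0],0.35],
    [[0.16,0.28,0],0.403]
  ]
}}

```text
t: 1.43
ee_pos: [0.4233, -0.117, 0.2513]
ee_rot: [2.705, 1.598, 0.0]
force: [0.8, -0.1, 0.5]
opening: 0.6
grasp_force: 0.0
```

Emit:
{"name": "send_rows", "arguments": {
  "commands": [
    [[0.006,0.04,0],0],
    [[0.012,0.08,0],0],
    [[0.018,0.12,-0.01],0],
    [[0.024,0.16,-0.02],0],
    [[0.03,0.2,-0.03],0],
    [[0.036,0.24,-0.04],0],
    [[0.042,0.28,-0.05],0],
    [[0.046,0.31,-0.06],0]
  ]
}}

```text
t: 2.1
ee_pos: [0.4685, 0.1938, 0.1907]
ee_rot: [-2.705, -1.597, 0.0]
force: [0.4, 0.3, -0.9]
opening: 0.6
grasp_force: 0.0
```

Emit:
{"name": "send_rows", "arguments": {
  "commands": [
    [[0.001,0.02,-0.02],0],
    [[0.001,0.03,-0.04],0],
    [[0.001,0.04,-0.05],0],
    [[0.001,0.04,-0.05],0]
  ]
}}

```text
t: 2.43
ee_pos: [0.4678, 0.2316, 0.1385]
ee_rot: [-2.704, -1.596, 0.009]
force: [0.1, -0.5, 0.3]
opening: 0.602
grasp_force: 0.0
```

```bash
python3 - <<'E'
from rig import *;import cv2,numpy as np
print(read_state()["ee_pos"])
c=snapshot("side")
cv2.imwrite("pics/s1.png",cv2.resize(c["color"][130:260,180:340],None,fx=4,fy=4,interpolation=2))
E
```

```text
[0.467771   0.23161278 0.13847487]
```

View pics/s1.png

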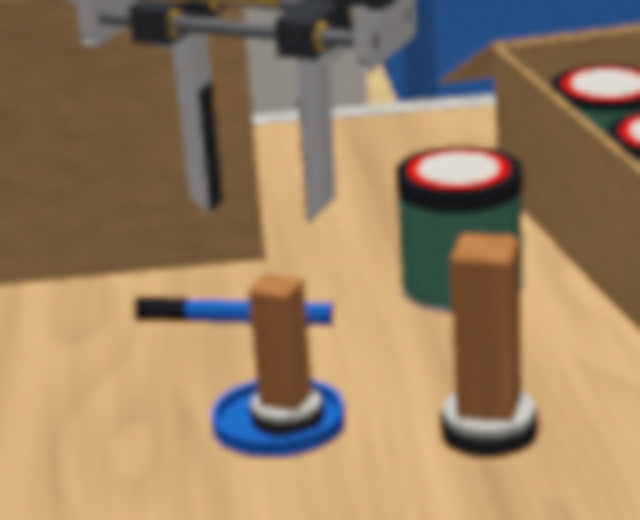

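The open fingers, tips at about (203,210) and (318,215) in the crop, sit a few mm left of the pusher top at (277,285). I'll put a number on it from the same camera's depth.

```bash
python3 - <<'E'
from rig import *;from h import *
for n,b in(("side",(215,150,270,230)),("top",(190,240,260,300))):
    c=snapshot(n);P=cloud(c,*b).reshape(-1,3)
    col=c["color"][b[1]:b[3],b[0]:b[2]].reshape(-1,3).astype(int)
    brown=(col[:,2]-col[:,0]>50)
    near=np.hypot(P[:,0]-.469,P[:,1]-.231)<.06
    t=P[near&(P[:,2]>.088)&(P[:,2]<.098)&brown];f=P[near&(P[:,2]>.141)&(P[:,2]<.16)&~brown]
    e=np.array([-.875,.485]);g=np.array([.485,.875])
    for k,q in(("top",t),("fing",f)):
        if len(q)>4:
            s=(q[:,:2]-[.4678,.2316])@e*1000;w=(q[:,:2]-[.4678,.2316])@g*1000
            print(n,k,len(q),s.min().round(1),s.max().round(1),w.min().round(1),w.max().round(1))
            if k=="top":print(cv2.minAreaRect((q[:,:2]*1000).astype(np.float32)))
            else:
                for m in(s<0,s>0):
                    if m.any():print("  ",s[m].min(),s[m].max(),w[m].min(),w[m].max())
E
```

```text
side top 79 -16.5 9.2 -13.0 14.4
((471.4208068847656, 230.5180206298828), (27.443002700805664, 25.63678550720215), 60.40372085571289)
side fing 98 -43.3 37.7 -13.7 11.1
   -43.33538323300541 -29.81577474684044 -11.5045711250654 1.460366359086135
   23.935501487308436 37.74662484612702 -13.744824335416443 11.065559452250179
```

Relative offset is about 1 mm, so I'll descend and grip.

Emit:
{"name": "send_rows", "arguments": {
  "commands": [
    [[0,0,-0.02],0],
    [[0,0,-0.04],0],
    [[0,0,-0.06],0],
    [[0,0,-0.075],0],
    [[0,0,-0.085],0],
    [[0,0,-0.093],0],
    [[0,0,-0.094],0],
    [[0,0,-0.094],0]
  ]
}}

```text
t: 3.25
ee_pos: [0.4706, 0.2307, 0.048]
ee_rot: [2.707, 1.594, 0.001]
force: [0.3, 0.7, 0.1]
opening: 0.603
grasp_force: 0.0
```

Emit:
{"name": "send_rows", "arguments": {
  "commands": [
    [[0,0,0],0],
    [[0,0,0],0],
    [[0,0,0],0],
    [[0,0,0],0],
    [[0,0,0],0],
    [[0,0,0],0],
    [[0,0,0],0],
    [[0,0,0],0]
  ],
  "jaw": -1,
  "grip_force": 55
}}

```text
t: 3.92
ee_pos: [0.4702, 0.231, 0.0477]
ee_rot: [-2.707, -1.595, -0.0]
force: [-0.7, -0.4, 2.3]
opening: 0.273
grasp_force: 55.0
```

Emit:
{"name": "send_rows", "arguments": {
  "commands": [
    [[0,0,0.005],0],
    [[0,0,0.015],0],
    [[0,0,0.035],0],
    [[0,0,0.06],0],
    [[0,0,0.09],0],
    [[0,0,0.12],0],
    [[0,0,0.145],0],
    [[0,0,0.16],0]
  ]
}}

```text
t: 4.58
ee_pos: [0.4712, 0.2312, 0.2117]
ee_rot: [2.705, 1.594, 0.008]
force: [1.4, 0.2, -1.7]
opening: 0.274
grasp_force: 55.0
```

Emit:
{"name": "send_rows", "arguments": {
  "commands": [
    [[0,-0.015,0],0],
    [[0,-0.035,0],0],
    [[0,-0.065,0],0],
    [[0,-0.095,0],0],
    [[0,-0.125,0],0],
    [[0,-0.155,0],0],
    [[0,-0.18,0],0],
    [[0,-0.2,0],0]
  ]
}}

```text
t: 5.25
ee_pos: [0.4697, 0.0291, 0.2081]
ee_rot: [2.707, 1.593, 0.0]
force: [0.4, -0.4, -0.9]
opening: 0.269
grasp_force: 55.0
```

Emit:
{"name": "send_rows", "arguments": {
  "commands": [
    [[-0.001,-0.025,0],0],
    [[-0.002,-0.055,0],0],
    [[-0.003,-0.09,0],0],
    [[-0.004,-0.125,0],0],
    [[-0.005,-0.16,0],0],
    [[-0.006,-0.185,0],0],
    [[-0.006,-0.2,0],0],
    [[-0.006,-0.204,0],0]
  ]
}}

```text
t: 5.92
ee_pos: [0.4637, -0.1753, 0.208]
ee_rot: [2.709, 1.59, -0.0]
force: [0.4, -0.1, -0.7]
opening: 0.273
grasp_force: 55.0
```

Emit:
{"name": "send_rows", "arguments": {
  "commands": [
    [[0,0,-0.01],0],
    [[0,0,-0.02],0],
    [[0,0,-0.03],0],
    [[0,0,-0.035],0],
    [[0,0,-0.035],0],
    [[0,0,-0.035],0]
  ]
}}

```text
t: 6.42
ee_pos: [0.4638, -0.1722, 0.1718]
ee_rot: [-2.705, -1.596, 0.001]
force: [0.9, -1.4, -0.6]
opening: 0.275
grasp_force: 55.0
```

```bash
python3 - <<'E'
from rig import *;import cv2,numpy as np
s=read_state();print(s["ee_pos"],s["force"],s["torque"])
a=snapshot("side")["color"][220:390,200:340];b=snapshot("top")["color"][240:320,355:435]
a=cv2.resize(a,None,fx=3,fy=3,interpolation=2);b=cv2.resize(b,(366,366),interpolation=2)
m=np.zeros((510,420+366,3),np.uint8);m[:,:420]=a;m[:366,420:]=b;cv2.imwrite("pics/tin1.png",m)
E
```

```text
[ 0.46375193 -0.17224911  0.17177173] [ 0.93794186 -1.44038184 -0.64489255] [-0.06580947 -0.04231696 -0.04720461]
```

View pics/tin1.png

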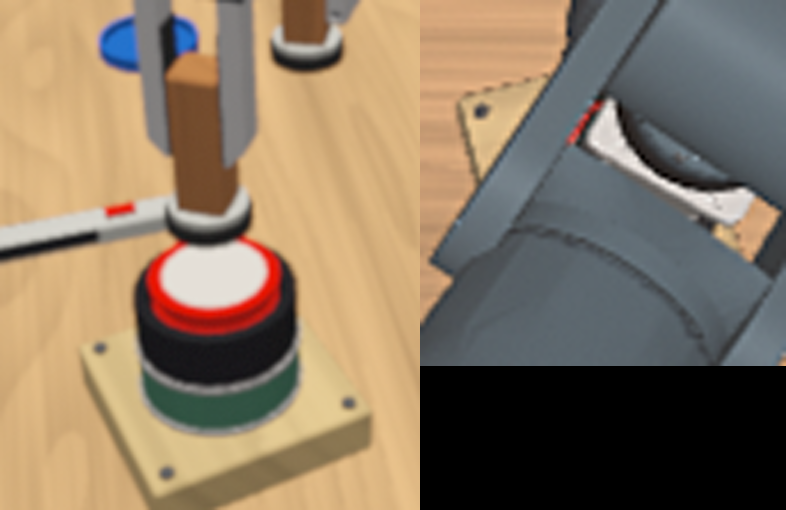

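The pusher hangs upright in the grip, foot at about (208,225) in the crop and lid disc at (214,272). I'll check lateral alignment within this view.

```bash
python3 - <<'E'
from rig import *;from h import *
c=snapshot("side");h=cv2.cvtColor(c["color"],cv2.COLOR_BGR2HSV)
w=cv2.inRange(h,(0,0,120),(180,70,255))
e=cv2.fitEllipse(cv2.convexHull(blob(c,w,(240,298,300,330))));print("disc",e)
print([plane(c,e[0],z).round(4) for z in (.096,.098,.100)])
red=cv2.inRange(h,(0,170,100),(5,255,255))|cv2.inRange(h,(172,170,100),(180,255,255))
q=blob(c,w,(250,275,290,298));x,y,ww,hh=cv2.boundingRect(q);print("foot white",x,y,ww,hh)
k=cv2.inRange(h,(0,0,0),(180,255,70));q=blob(c,k,(250,280,290,304));print("foot black",cv2.boundingRect(q))
# expected if pusher is at TCP
for r,z in((.022,.128),(.022,.138)):
    a=np.linspace(0,6.28,60);X=np.c_[.4638+r*np.cos(a),-.1722+r*np.sin(a),0*a+z]
    p=(X@c["R"].T+c["t"])@c["intrinsics"].T;p=p[:,:2]/p[:,2:];print("exp",p.min(0),p.max(0))
E
```

```text
disc ((270.842529296875, 310.7076721191406), (22.25208282470703, 34.329593658447266), 84.46499633789062)
[array([ 0.4653, -0.1698,  0.096 ]), array([ 0.4651, -0.1722,  0.098 ]), array([ 0.4648, -0.1747,  0.1   ])]
foot white 250 281 34 17
foot black (256, 291, 28, 10)
exp [253.91856703 286.09932327] [283.75728718 304.29805113]
exp [253.41640473 280.72918308] [283.48455068 298.75448696]
```

Aligned to within 1–2 mm. Now I'll descend slowly.

Emit:
{"name": "send_rows", "arguments": {
  "commands": [
    [[0,0,-0.006],0],
    [[0,0,-0.012],0],
    [[0,0,-0.017],0],
    [[0,0,-0.021],0],
    [[0,0,-0.024],0],
    [[0,0,-0.026],0],
    [[0,0,-0.026],0],
    [[0,0,-0.026],0]
  ]
}}

```text
t: 7.23
ee_pos: [0.464, -0.1731, 0.1464]
ee_rot: [-2.707, -1.595, 0.0]
force: [0.4, -0.4, -0.1]
opening: 0.274
grasp_force: 55.0
```

Emit:
{"name": "send_rows", "arguments": {
  "commands": [
    [[0,0,-0.001],0],
    [[0,0,-0.002],0],
    [[0,0,-0.003],0],
    [[0,0,-0.004],0],
    [[0,0,-0.005],0],
    [[0,0,-0.006],0],
    [[0,0,-0.006],0]
  ]
}}

```text
t: 7.82
ee_pos: [0.4642, -0.1732, 0.1411]
ee_rot: [2.707, 1.595, 0.0]
force: [-2.5, 1.0, 4.0]
opening: 0.278
grasp_force: 55.0
```

Emit:
{"name": "send_rows", "arguments": {
  "commands": [
    [[0,0,-0.0005],0],
    [[0,0,-0.001],0],
    [[0,0,-0.0015],0],
    [[0,0,-0.002],0],
    [[0,0,-0.002],0],
    [[0,0,-0.002],0]
  ]
}}

```text
t: 8.32
ee_pos: [0.4646, -0.1735, 0.1396]
ee_rot: [2.705, 1.594, 0.001]
force: [-1.0, 0.3, 5.4]
opening: 0.274
grasp_force: 55.0
```

Emit:
{"name": "send_rows", "arguments": {
  "commands": [
    [[0,0,-0.0005],0],
    [[0,0,-0.001],0],
    [[0,0,-0.0015],0],
    [[0,0,-0.002],0],
    [[0,0,-0.002],0],
    [[0,0,-0.002],0]
  ]
}}

```text
t: 8.82
ee_pos: [0.4651, -0.1737, 0.1379]
ee_rot: [2.705, 1.593, 0.002]
force: [-0.3, 0.3, 4.2]
opening: 0.274
grasp_force: 55.0
```

Emit:
{"name": "send_rows", "arguments": {
  "commands": [
    [[0,0,-0.0005],0],
    [[0,0,-0.001],0],
    [[0,0,-0.001],0],
    [[0,0,-0.001],0]
  ]
}}

```text
t: 9.15
ee_pos: [0.4636, -0.1729, 0.1348]
ee_rot: [-2.706, -1.594, 0.001]
force: [-0.1, 0.9, -1.8]
opening: 0.274
grasp_force: 55.0
```

Emit:
{"name": "send_rows", "arguments": {
  "commands": [
    [[0,0,-0.0005],0],
    [[0,0,-0.001],0],
    [[0,0,-0.001],0],
    [[0,0,-0.001],0]
  ]
}}

```text
t: 9.48
ee_pos: [0.4638, -0.173, 0.1341]
ee_rot: [-2.706, -1.594, 0.0]
force: [-1.1, -0.4, -1.7]
opening: 0.272
grasp_force: 55.0
```

Emit:
{"name": "send_rows", "arguments": {
  "commands": [
    [[0,0,-0.0005],0],
    [[0,0,-0.001],0],
    [[0,0,-0.001],0],
    [[0,0,-0.001],0]
  ]
}}

```text
t: 9.82
ee_pos: [0.464, -0.1731, 0.1334]
ee_rot: [-2.707, -1.595, -0.0]
force: [0.0, 0.1, -1.8]
opening: 0.277
grasp_force: 55.0
```

The catches let go and the force vanished. I'll follow the lid down gently.

Emit:
{"name": "send_rows", "arguments": {
  "commands": [
    [[0,0,-0.0003],0],
    [[0,0,-0.0006],0],
    [[0,0,-0.001],0],
    [[0,0,-0.001],0]
  ]
}}

```text
t: 10.15
ee_pos: [0.4639, -0.173, 0.1323]
ee_rot: [-2.707, -1.595, 0.0]
force: [-0.4, 0.4, -0.8]
opening: 0.274
grasp_force: 55.0
```

Emit:
{"name": "send_rows", "arguments": {
  "commands": [
    [[0,0,-0.0003],0],
    [[0,0,-0.0006],0],
    [[0,0,-0.001],0],
    [[0,0,-0.001],0]
  ]
}}

```text
t: 10.48
ee_pos: [0.4641, -0.1731, 0.1322]
ee_rot: [-2.707, -1.595, 0.0]
force: [-2.9, 1.1, 5.3]
opening: 0.273
grasp_force: 55.0
```

Emit:
{"name": "send_rows", "arguments": {
  "commands": [
    [[0,0,-0.0002],0],
    [[0,0,-0.0005],0],
    [[0,0,-0.0005],0],
    [[0,0,-0.0005],0]
  ]
}}

```text
t: 10.82
ee_pos: [0.4642, -0.1732, 0.1322]
ee_rot: [-2.707, -1.595, 0.0]
force: [-3.4, 2.7, 8.3]
opening: 0.275
grasp_force: 55.0
```

Emit:
{"name": "send_rows", "arguments": {
  "commands": [
    [[0,0,-0.0002],0],
    [[0,0,-0.0005],0],
    [[0,0,-0.0005],0],
    [[0,0,-0.0005],0]
  ]
}}

```text
t: 11.15
ee_pos: [0.4642, -0.1732, 0.1321]
ee_rot: [-2.706, -1.595, 0.0]
force: [-4.8, 3.5, 10.9]
opening: 0.275
grasp_force: 55.0
```

Emit:
{"name": "send_rows", "arguments": {
  "commands": [
    [[0,0,-0.0004],0],
    [[0,0,-0.0008],0],
    [[0,0,-0.001],0],
    [[0,0,-0.001],0]
  ]
}}

```text
t: 11.48
ee_pos: [0.4642, -0.1732, 0.1321]
ee_rot: [-2.706, -1.595, 0.001]
force: [-7.3, 3.6, 16.5]
opening: 0.269
grasp_force: 55.0
```

Emit:
{"name": "send_rows", "arguments": {
  "commands": [
    [[0,0,-0.0003],0],
    [[0,0,-0.0005],0],
    [[0,0,-0.0005],0],
    [[0,0,-0.0005],0]
  ]
}}

```text
t: 11.82
ee_pos: [0.4643, -0.1732, 0.1321]
ee_rot: [-2.706, -1.595, 0.001]
force: [-7.8, 5.6, 20.5]
opening: 0.271
grasp_force: 55.0
```

Emit:
{"name": "send_rows", "arguments": {
  "commands": [
    [[0,0,0.0002],0],
    [[0,0,0.0002],0],
    [[0,0,0.0002],0],
    [[0,0,0.0002],0],
    [[0,0,0.0002],0],
    [[0,0,0.0002],0],
    [[0,0,0.0002],0],
    [[0,0,0.0002],0]
  ]
}}

```text
t: 12.48
ee_pos: [0.4643, -0.1732, 0.1321]
ee_rot: [-2.706, -1.595, 0.001]
force: [-8.3, 5.0, 18.3]
opening: 0.274
grasp_force: 55.0
```

Emit:
{"name": "send_rows", "arguments": {
  "commands": [
    [[0,0,0],0],
    [[0,0,0],0],
    [[0,0,0],0],
    [[0,0,0],0],
    [[0,0,0],0],
    [[0,0,0],0]
  ]
}}

```text
t: 12.98
ee_pos: [0.4643, -0.1732, 0.1322]
ee_rot: [-2.706, -1.595, 0.001]
force: [-7.4, 4.1, 18.7]
opening: 0.276
grasp_force: 55.0
```

Held for about 1.2 s at roughly 20 N. Now I'll raise the pusher, travel back and look at the lid.

Emit:
{"name": "send_rows", "arguments": {
  "commands": [
    [[0,0,0.002],0],
    [[0,0,0.006],0],
    [[0,0,0.015],0],
    [[0,0,0.03],0],
    [[0,0,0.05],0],
    [[0,0,0.07],0],
    [[0,0,0.08],0],
    [[0,0,0.082],0]
  ]
}}

```text
t: 13.65
ee_pos: [0.4651, -0.1738, 0.2136]
ee_rot: [2.703, 1.593, 0.003]
force: [0.2, 1.2, -0.8]
opening: 0.273
grasp_force: 55.0
```

Emit:
{"name": "send_rows", "arguments": {
  "commands": [
    [[0,0.015,0],0],
    [[0,0.035,0],0],
    [[0,0.065,0],0],
    [[0,0.095,0],0],
    [[0,0.125,0],0],
    [[0,0.155,0],0],
    [[0,0.18,0],0],
    [[0,0.2,0],0]
  ]
}}

```text
t: 14.32
ee_pos: [0.463, 0.0288, 0.2098]
ee_rot: [-2.705, -1.595, 0.002]
force: [0.5, -0.1, -1.3]
opening: 0.273
grasp_force: 55.0
```

Emit:
{"name": "send_rows", "arguments": {
  "commands": [
    [[0.001,0.025,0],0],
    [[0.002,0.055,0],0],
    [[0.003,0.09,0],0],
    [[0.004,0.125,0],0],
    [[0.004,0.16,0],0],
    [[0.004,0.185,0],0],
    [[0.004,0.2,0],0],
    [[0.004,0.206,0],0]
  ]
}}

```text
t: 14.98
ee_pos: [0.467, 0.2347, 0.2097]
ee_rot: [-2.704, -1.598, 0.003]
force: [-1.4, -0.4, -1.7]
opening: 0.274
grasp_force: 55.0
```

```bash
python3 - <<'E'
from rig import *;from h import *
s=read_state();print(s["ee_pos"],s["force"])
c=snapshot("side");P=cloud(c,240,285,305,345)
q=P.reshape(-1,3);o=np.array([.4645,-.1725])
m=np.hypot(*(q[:,:2]-o).T)<.02;t=q[m];A=np.c_[t[:,:2]-o,np.ones(len(t))];print("lid plane",np.linalg.lstsq(A,t[:,2],rcond=None)[0])
r=np.hypot(*(q[:,:2]-o).T);m=(r>.036)&(r<.041)&(q[:,2]>.08);print("rim z",np.median(q[m,2]))
a=cv2.resize(c["color"][280:360,225:325],(400,320),interpolation=2);b=cv2.resize(c["color"][130:260,200:320],(369,400),interpolation=2)
M=np.zeros((400,769,3),np.uint8);M[:320,:400]=a;M[:,400:]=b;cv2.imwrite("pics/after.png",M)
E
```

```text
[0.466982   0.23468864 0.20972563] [-1.3892375  -0.3913129  -1.71139172]
lid plane [-0.00385205 -0.00179707  0.08899736]
rim z 0.08984389676126439
```

View pics/after.png

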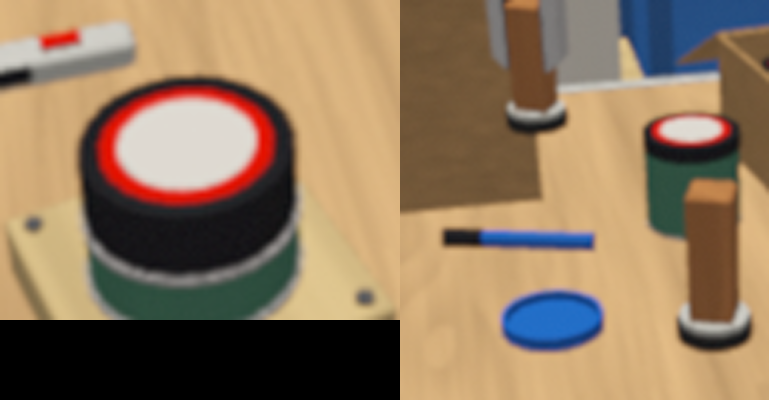

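The lid (crop centre (187,145)) is level and about 1 mm below the rim. The dish is empty below the pusher, so I'll set it down.

Emit:
{"name": "send_rows", "arguments": {
  "commands": [
    [[0,0,-0.01],0],
    [[0,0,-0.03],0],
    [[0,0,-0.06],0],
    [[0,0,-0.09],0],
    [[0,0,-0.12],0],
    [[0,0,-0.14],0],
    [[0,0,-0.15],0],
    [[0,0,-0.154],0]
  ]
}}

```text
t: 15.7
ee_pos: [0.4664, 0.2314, 0.0547]
ee_rot: [-2.707, -1.592, 0.007]
force: [0.4, 0.4, -0.8]
opening: 0.274
grasp_force: 55.0
```

Emit:
{"name": "send_rows", "arguments": {
  "commands": [
    [[0,0,-0.001],0],
    [[0,0,-0.002],0],
    [[0,0,-0.003],0],
    [[0,0,-0.004],0],
    [[0,0,-0.0045],0],
    [[0,0,-0.005],0],
    [[0,0,-0.005],0]
  ]
}}

```text
t: 16.28
ee_pos: [0.4681, 0.233, 0.0524]
ee_rot: [2.707, 1.595, 0.001]
force: [0.6, 1.1, -1.6]
opening: 0.274
grasp_force: 55.0
```

Emit:
{"name": "send_rows", "arguments": {
  "commands": [
    [[0,0,-0.001],0],
    [[0,0,-0.002],0],
    [[0,0,-0.003],0],
    [[0,0,-0.003],0],
    [[0,0,-0.003],0]
  ]
}}

```text
t: 16.7
ee_pos: [0.4679, 0.2329, 0.049]
ee_rot: [-2.707, -1.595, 0.0]
force: [0.6, -0.4, -1.4]
opening: 0.273
grasp_force: 55.0
```

Emit:
{"name": "send_rows", "arguments": {
  "commands": [
    [[0,0,-0.0005],0],
    [[0,0,-0.001],0],
    [[0,0,-0.001],0],
    [[0,0,-0.001],0]
  ]
}}

```text
t: 17.03
ee_pos: [0.468, 0.2329, 0.0481]
ee_rot: [-2.707, -1.595, 0.0]
force: [0.8, 0.6, -1.1]
opening: 0.275
grasp_force: 55.0
```

Emit:
{"name": "send_rows", "arguments": {
  "commands": [
    [[0,0,-0.0005],0],
    [[0,0,-0.001],0],
    [[0,0,-0.001],0],
    [[0,0,-0.001],0]
  ]
}}

```text
t: 17.37
ee_pos: [0.4682, 0.233, 0.0478]
ee_rot: [2.707, 1.595, 0.0]
force: [-2.0, -0.7, 5.1]
opening: 0.274
grasp_force: 55.0
```

Seated. I'll ease up slightly, release to the same partial opening, and rise straight up.

Emit:
{"name": "send_rows", "arguments": {
  "commands": [
    [[0,0,0.0008],0],
    [[0,0,0.0008],0],
    [[0,0,0.0008],0]
  ]
}}

```text
t: 17.62
ee_pos: [0.468, 0.2329, 0.0478]
ee_rot: [2.707, 1.595, 0.0]
force: [-0.4, 0.2, -0.9]
opening: 0.275
grasp_force: 55.0
```

Emit:
{"name": "send_rows", "arguments": {
  "commands": [
    [[0,0,0],0],
    [[0,0,0],0],
    [[0,0,0],0],
    [[0,0,0],0],
    [[0,0,0],0],
    [[0,0,0],0],
    [[0,0,0],0],
    [[0,0,0],0]
  ],
  "jaw": 0.2
}}

```text
t: 18.28
ee_pos: [0.468, 0.2329, 0.048]
ee_rot: [2.707, 1.595, 0.0]
force: [0.2, 0.2, 0.2]
opening: 0.6
grasp_force: 0.0
```

Emit:
{"name": "send_rows", "arguments": {
  "commands": [
    [[0,0,0.005],0],
    [[0,0,0.015],0],
    [[0,0,0.035],0],
    [[0,0,0.06],0],
    [[0,0,0.09],0],
    [[0,0,0.12],0],
    [[0,0,0.145],0],
    [[0,0,0.15],0]
  ]
}}

```text
t: 18.95
ee_pos: [0.4708, 0.2337, 0.2043]
ee_rot: [2.704, 1.593, 0.015]
force: [0.4, -0.1, -0.2]
opening: 0.599
grasp_force: 0.0
```

```bash
python3 - <<'E'
from rig import *;import cv2
s=read_state();print(s["ee_pos"],s["force"],s["opening"])
cv2.imwrite("pics/end.png",snapshot("side")["color"])
E
```

```text
[0.47083875 0.23372837 0.20431513] [ 0.41895823 -0.14304778 -0.21178566] 0.5992967559284554
```

View pics/end.png

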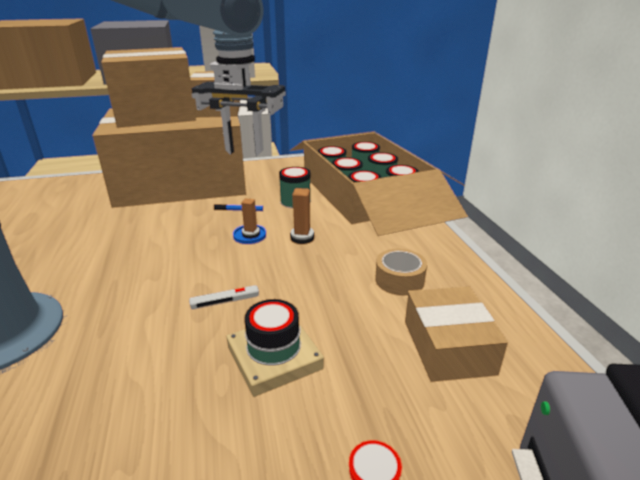

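The pusher stands upright in its dish at (250,218), the lid at (272,318) is home, nothing else in view has moved, and the gripper is clear. Handing in.

```bash
python3 -c "from rig import *;print(finish_job())"
```

```text
the job is handed in; nothing more can be done
None
```

The job is handed in at about 19 s: the lid snapped home about 1 mm below the rim, was held at about 20 N for just over a second (highest reading 20.5 N), and the pusher stands upright back in its dish.

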